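Tip the tote so the loose fixings run into the corner by the tray, and hold it there

TASK

Bolts and nuts lie scattered over the bottom of the open grey tote, and a colleague wants to count them out into the flat steel tray. Take the tote by its rim and tip it up on its near corner on the side where the tray stands (near means towards the robot), that corner staying down on the desk, until all the bolts and nuts have slid together into that corner, none more than a hand's breadth (10 cm) from it. Spill nothing, leave the other things on the desk alone, and finish still gripping the tote and holding it tilted.

Things in the scene. Friction and masses are not known exactly. Their poses are not given: they have to be found in the camera images.
- tote_mid (a point): Centre of the open grey plastic tote, half-way up (40 mm over its underside). It is 260 (y) x 180 (x) mm over the rim, 80 mm high, about 0.3 kg. Walls upright, 4 mm, inside 240 x 160 mm; floor 4 mm; underside 248 x 168 mm. Axes: x from near long wall to far long wall (away from the robot within 20 degrees), y along it to the left, z up out of the open top.
- tote: The same tote, origin at the centre of its underside. All round its top the rim stands out 6 mm over the top 16 mm, so there it is 10 mm thick from the wall's inner face to the rim's outer face. The oiled bolts and nuts slide on its floor and walls with a friction coefficient of about 0.14 to 0.22.
- tote_corner_left (a point): The inside bottom corner of the tote that is nearest the robot and on the left (+y): where near long wall, left end wall and floor meet inside. Axes as tote_mid; the inside of the tote lies to its +x, -y, +z.
- tote_corner_right (a point): The inside bottom corner of the tote that is nearest the robot and on the right (-y). Axes as tote_mid; the inside lies to its +x, +y, +z.
- bolt1_mid (a point): M12 hexagon bolt of bare steel lying in the tote, 36 mm long in all (shank 12 mm thick, head 19 mm across flats and 8 mm high), 42 g, lightly oiled. Point: the bolt's middle.
- bolt2_mid (a point): M12 hexagon bolt of bare steel lying in the tote, 36 mm long in all (shank 12 mm thick, head 19 mm across flats and 8 mm high), 42 g, lightly oiled. Point: the bolt's middle.
- bolt3_mid (a point): M12 hexagon bolt of bare steel lying in the tote, 36 mm long in all (shank 12 mm thick, head 19 mm across flats and 8 mm high), 42 g, lightly oiled. Point: the bolt's middle.
- nut1_mid (a point): M12 hexagon nut of bare steel lying in the tote, 19 mm across flats, 10 mm high, 17 g, lightly oiled. Point: the nut's centre.
- nut2_mid (a point): M12 hexagon nut of bare steel lying in the tote, 19 mm across flats, 10 mm high, 17 g, lightly oiled. Point: the nut's centre.
- nut3_mid (a point): M12 hexagon nut of bare steel lying in the tote, 19 mm across flats, 10 mm high, 17 g, lightly oiled. Point: the nut's centre.
- tray_mid (a point): The flat counting tray of bare sheet steel, open, empty, 158 x 122 mm and 20 mm high, 0.45 kg, standing on the desk to the left (y > 0) or to the right (y < 0) of the tote's near end. Point: its centre, half-way up. It shows which near corner is meant.
- dispenser: Desk tape dispenser, black, 150 x 56 mm, 96 mm high, heavy, on the other side of the tote. Origin: centre of its underside. To be left alone.
- mallet_head (a point): Rubber mallet lying on the desk beyond the tote: black head 56 mm thick and 85 mm long, wooden handle 250 mm. Point: the head's centre. To be left alone.
- spanner: Steel spanner, 190 mm long, lying on the desk. Origin: under its middle. To be left alone.
- mug: White mug, 82 mm wide, 95 mm high. Origin: centre of its underside. To be left alone.
- stapler: Black desk stapler, 150 x 36 mm, 60 mm high. Origin: centre of its underside. To be left alone.
Mind the look-alikes: they are no part of the job. What is shaped like the part that bears tray_mid but turquoise is not meant.

How it is judged:
By the outcome, as a careful person would: the job done as asked, in the order asked, and still so for the second after the job is handed in, while the arm keeps its last pose, push and grip.
It also fails if it takes over 38 s, if anything falls off the work surface, if the arm or the gripper's body presses on something with over 40 N, if the wrist force passes 120 N, or if a joint passes its speed limit or range.

ROBOT

A 6-joint arm with a two-finger parallel gripper is mounted at the origin on the work surface. World frame = base frame: x ahead of the robot, y to its left, z up, the work surface at z = 0. Lengths are in mm, angles in degrees, forces in N, time in s.
With the tool pointing down it reaches from about 225 to 875 mm from the base axis. Payload 3.4 kg.
Tool frame: the origin (TCP) lies at the very end of the fingers, on their centre line; the grasp point (between the pads) lies 19 mm behind it; y points along the fingers, x is the direction in which the jaws open and shut, and the axes are right-handed (so a half turn about y gives the same grasp; the last joint's range is limited). The gripper opens to 85 mm and grips with 20 to 120 N. Pads are 22 mm wide; open, the fingers measure 114 mm over their backs; the gripper's body (76 mm by 85 mm) begins 54 mm behind the grasp point. The pads swing forward as they close: fully open they stand 13 mm farther back than shut.
Start: joints at [-73.568, 15.808, 86.224, -0, 77.962, -6.933], TCP at [228.042, -527.882, 231.328] pointing down, gripper open.
Joint ranges: [-165.64, 165.64], [-43.16, 119.46], [12.63, 154.43], [-67.54, 247.53], [6.08, 155.33], [-154.97, 154.97]. Speed limits (degrees/s): [147.25, 147.25, 180, 180, 180, 180].

INTERFACE

Orientations are given as [roll, pitch, yaw] about the fixed x, y, z axes, in that order (R = Rz(yaw) Ry(pitch) Rx(roll)).
In Python, from station import sensors, vision, job gives the robot as it stands.
- The arm moves only by the tool step_arm, never from a script. Its argument "motion" is a list of rows, each an object of numbers: "x", "y", "z": the shift along the tool's x, y, z in m; "ax", "ay", "az": the turn, a rotation vector about the tool's x, y, z in rad. In form: [{"x": .., "y": .., "z": .., "ax": .., "ay": .., "az": ..}, ...]. A call has 1 to 12 rows; each row shifts and turns the commanded pose from where the row before left it, along the tool's axes as they then stand; what a row does not reach is not made up. A row lasts 1/8 s, in which the tool goes at most 62.5 mm and 10.7 degrees, less where a joint would pass 70% of its speed; a pose out of reach is approached as far as the arm can. A call with a gripper value outside its range is refused whole. "fingers" is the gripper's target within -1 to 1 (shut at 1, half-way at 0, fully open at -1), set as the call begins (left out, the last holds). The fingers move at their own pace and stop on an object; the grip force is fixed at half the most. Time passes only in rows, so rows that do not move let the fingers close. It gives the time, the measured TCP pose, the force and the opening at its end, in the units of the state.
- sensors.get_state(): the state, without advancing time (a new reading comes with each control period).
- vision.get_image(name): name is "scene" or "top" or "wrist"; returns a dict with "image" (400x640x3 uint8, red, green, blue), "mtx" (3x3 intrinsics, pixels), "extrinsics" (4x4, takes a point from world to camera coordinates); the wrist camera has in their place "T_tool_cam" (4x4, takes a point from camera to tool coordinates, whose origin is the TCP and whose axes are the tool frame's). Camera axes: x right, y down, z forward; pixel columns grow to the right and rows downward; lengths in mm; the calibration is good to about 2 mm. The wrist camera is an equidistant fisheye: a pixel r from the principal point sees the ray r / f radians off the axis. A picture is of the moment at which its call begins: read the wrist's pose just before it. There is no depth.
- job.hand_in(): hands the job in, once; it reports no verdict.
The state is a dict: "t": time; "joint_positions": joint angles; "qd": joint speeds; "tau": joint torques, N m; "eef_pos": TCP position; "eef_rot": TCP orientation; "force": force on the tool from outside, world axes, zero at the start; "ft_torque": the same for the moment, N m; "finger_gap": finger opening in mm.
Only numpy, scipy, OpenCV 4.12 (cv2) and the standard library are available. Lean on these libraries where they do the work, as an engineer would, in place of code of your own. Each camera call takes 0.05 s, during which the arm holds its last target.

## Working session

There is one attempt and no reset: what is moved stays moved. The work goes in short steps, Python scripts to look and compute and a tool call to move; the robot and the scene stay as the last step left them, time stands still between calls to the robot, and variables do not carry over. Pictures are saved under pics/ and viewed, and the job is handed in when it is done.

Besides the shell and the picture viewer there is one more tool, called after "Call:" by a JSON object that holds its "method" and its "body". step_arm: Moves the arm, as the interface text tells. Its arguments: {"type":"object","properties":{"motion":{"type":"array","items":{"type":"object","properties":{"x":{"type":"number"},"y":{"type":"number"},"z":{"type":"number"},"ax":{"type":"number"},"ay":{"type":"number"},"az":{"type":"number"}}}},"fingers":{"type":"number"}},"required":["motion"]}

```bash
ls; mkdir -p pics; python3 - <<'E'
from station import sensors, vision
import cv2, numpy as np
s=sensors.get_state()
for k,v in s.items(): print(k,v)
import pickle
d={}
for n in ["scene","top"]:
    r=vision.get_image(n); d[n]=r
    cv2.imwrite(f"pics/{n}0.png",r["image"][:,:,::-1]); print(n,r["mtx"],r["extrinsics"])
pickle.dump(d,open("d0.pkl","wb"))
E
```

```text
pics
t 0.0
joint_positions [-7.35680954e+01  1.58492623e+01  8.62964519e+01 -1.88871802e-03
  7.79619119e+01 -6.93233123e+00]
qd [-0.00651387  0.07378119  0.13418191  0.10660885 -0.15197059  0.02304997]
tau [ 1.37004445e-03 -4.16758347e+01 -2.45805466e+01  1.56638480e-04
  1.10802168e-02  1.07920721e-05]
eef_pos [ 227.86597589 -527.33748839  230.41482296]
eef_rot [-89.98884278   0.10706213 -66.63535807]
force [-0.09536699 -0.64406973  0.33065033]
ft_torque [ 0.03349027 -0.01995445 -0.0484088 ]
finger_gap 85.60779734962084
scene [[478.87962514   0.         323.935963  ]
 [  0.         478.87962514 204.4378134 ]
 [  0.           0.           1.        ]] [[ 2.16258041e-01  9.76335829e-01 -8.99127873e-04 -7.62749614e+01]
 [ 5.52463589e-01 -1.23129690e-01 -8.24392542e-01 -2.49004446e+02]
 [-8.04994685e-01  1.77784781e-01 -5.66017781e-01  1.93742911e+03]
 [ 0.00000000e+00  0.00000000e+00  0.00000000e+00  1.00000000e+00]]
top [[377.00887462   0.         317.00817415]
 [  0.         377.00887462 195.3241888 ]
 [  0.           0.           1.        ]] [[ 2.84213540e-02 -9.99590147e-01 -3.43007184e-03 -3.79423406e+01]
 [-9.71339803e-01 -2.68076701e-02 -2.36178609e-01  5.23912490e+02]
 [ 2.35989858e-01  1.00442812e-02 -9.71703607e-01  9.44758755e+02]
 [ 0.00000000e+00  0.00000000e+00  0.00000000e+00  1.00000000e+00]]
```

View pics/scene0.png

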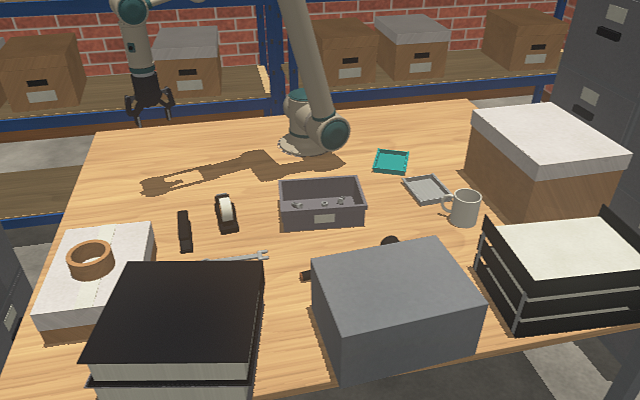

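View pics/top0.png

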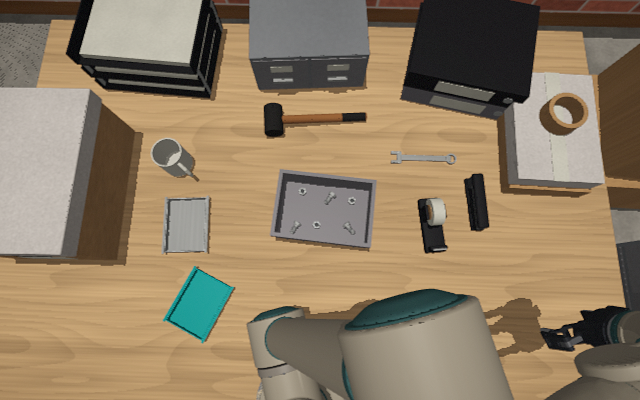

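The top view shows the grey tote at about (324,210) with 3 bolts and 3 nuts. The grey steel tray at (187,225) is to the left (+y). The turquoise tray at (200,304) is the look-alike. The dispenser is on the right at (432,225).

Candidates for the tray: grey (187,225) or turquoise (200,304), so grey. Candidates for the tote: grey open tote (324,210) or grey box (308,40), which is closed, so the open one. The corner meant is therefore the near-left one, at about (272,238).

```bash
cat > h.py <<'E'
import numpy as np, cv2
def cast(r,uv,z):
    K=r["mtx"];E=r["extrinsics"];R=E[:3,:3];t=E[:3,3]
    c=-R.T@t; d=R.T@np.linalg.inv(K)@np.array([uv[0],uv[1],1.]); 
    return c+d*(z-c[2])/d[2]
def proj(r,P):
    P=np.atleast_2d(P); p=(r["extrinsics"][:3,:3]@P.T).T+r["extrinsics"][:3,3]; q=(r["mtx"]@p.T).T
    return q[:,:2]/q[:,2:]
E
python3 - <<'E'
import pickle,cv2,numpy as np
from h import *
r=pickle.load(open("d0.pkl","rb"))["top"]; im=r["image"]
crop=im[155:265,150:400]; 
b=cv2.resize(crop[:, :],None,fx=3.2,fy=3.2,interpolation=cv2.INTER_CUBIC)
cv2.imwrite("pics/crop0.png",b[:,:,::-1])
hsv=cv2.cvtColor(im,cv2.COLOR_RGB2HSV)
m=(hsv[...,1]<60).astype(np.uint8)*255
m[:155]=0;m[275:]=0;m[:,:255]=0;m[:,390:]=0
cs,_=cv2.findContours(m,cv2.RETR_EXTERNAL,cv2.CHAIN_APPROX_NONE)
c=max(cs,key=cv2.contourArea); print(cv2.contourArea(c))
ap=cv2.approxPolyDP(cv2.convexHull(c),4,True)[:,0]; print(ap)
for p in ap: print(p,cast(r,p,80),cast(r,p,0))
E
```

```text
6645.0
[[280 169]
 [376 180]
 [370 246]
 [270 235]]
[280 169] [590.17440785  77.44571045  80.        ] [615.3942325   86.66478958   0.        ]
[376 180] [ 566.64764455 -178.49444579   80.        ] [ 589.91023343 -190.56751042    0.        ]
[370 246] [ 391.8332492  -161.78291175   80.        ] [ 400.5526992  -172.46571238    0.        ]
[270 235] [412.73577103  93.92118436  80.        ] [423.19414121 104.51088921   0.        ]
```

View pics/crop0.png

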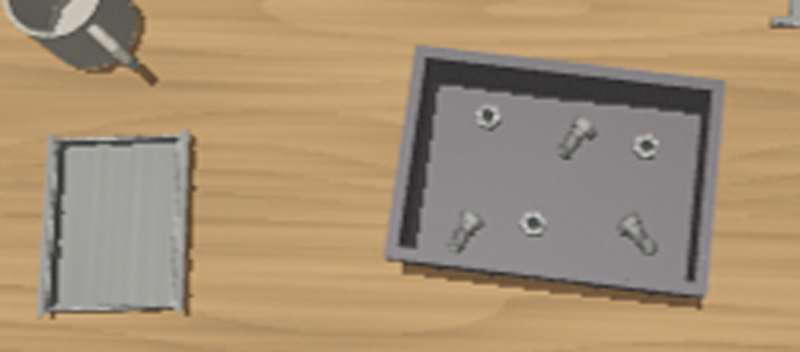

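```bash
cat >> h.py <<'E'
from scipy.spatial.transform import Rotation as Ro
YAW=-5.2; C=np.array([490.3,-42.2,0.])
RT=Ro.from_euler("z",YAW,degrees=True).as_matrix()
def tw(p): return C+RT@np.array(p,float)
def Rt(s): return Ro.from_euler("xyz",s["eef_rot"],degrees=True).as_matrix()
E
python3 - <<'E'
import pickle,cv2
from h import *
from station import sensors
d=pickle.load(open("d0.pkl","rb"))
for n in d:
    im=d[n]["image"][:,:,::-1].copy()
    im=cv2.resize(im,None,fx=4,fy=4,interpolation=cv2.INTER_CUBIC)
    for P,c in (([(-90,-130,80),(90,-130,80),(90,130,80),(-90,130,80)],(0,0,255)),([(-84,-124,0),(84,-124,0),(84,124,0),(-84,124,0)],(0,255,0)),([(80,-120,80),(-80,-120,80),(-80,120,80),(80,120,80)],(255,0,0))):
        q=proj(d[n],[tw(p) for p in P]); cv2.polylines(im,[np.round(q*4+2).astype(int)],True,c,1)
    u,v=proj(d[n],tw((0,0,40)))[0]*4
    u,v=int(u),int(v); cv2.imwrite(f"pics/fit_{n}.png",im[max(0,v-200):v+200,u-280:u+280])
print("grip TCP",tw((85,-90,53)),"pivot",tw((-84,124,0)))
s=sensors.get_state(); R=Rt(s); print(R)
for z in (231,130,53):
    g=tw((85,-90,z)); Rg=Ro.from_euler("xyz",[-90,0,YAW],degrees=True).as_matrix()
    print(z,Rg.T@(g-s["eef_pos"]))
print(Ro.from_matrix(R.T@Rg).as_rotvec())
r=d["top"]
for n,p,z in (("disp",(421,225),96),("disp2",(433,200),60),("tray r",(209,225),20),("handle",(340,118),25)): print(n,cast(r,p,z))
E
```

```text
grip TCP [ 566.79324166 -139.53336519   53.        ] pivot [417.88415046  88.90280216   0.        ]
[[ 3.96568408e-01 -4.50184386e-04  9.18005063e-01]
 [-9.18003743e-01  1.57076314e-03  3.96568608e-01]
 [-1.62049751e-03 -9.99998665e-01  2.09644087e-04]]
231 [302.34978318  -0.47048853 416.98680719]
130 [302.34978318 100.52951147 416.98680719]
53 [302.34978318 177.52951147 416.98680719]
[-1.05796213e-03 -1.07226284e+00 -1.34977853e-03]
disp [ 446.69256238 -288.83689144   96.        ]
disp2 [ 521.12667326 -333.01126267   60.        ]
tray r [443.35747757 270.54738382  20.        ]
handle [768.04472785 -83.37035316  25.        ]
```

View pics/fit_top.png

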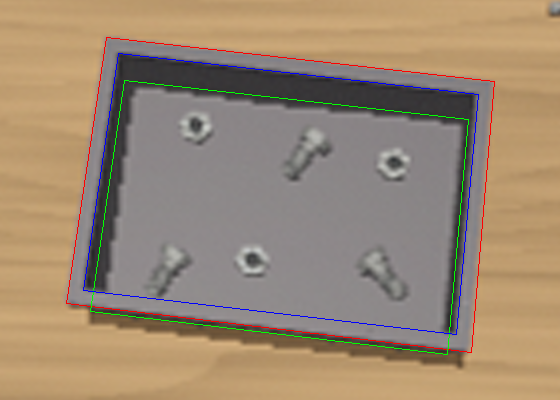

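View pics/fit_scene.png

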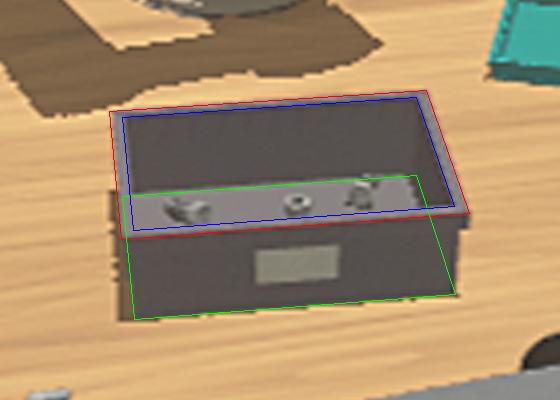

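The fit of the pose model is within about 2 mm in both views. It puts the tote centre at (490,-42) with yaw -5.2°. I'll grip the far wall near its right end, diagonally opposite the near-left corner.

Call:
{"method": "step_arm", "body": {"motion": [{"ay": -0.179},{"ay": -0.179},{"ay": -0.179},{"ay": -0.179},{"ay": -0.179},{"ay": -0.177}]}}

```text
invalid input
```

Call:
{"method": "step_arm", "body": {"motion": [{"x": 0.0302,"z": 0.0417},{"x": 0.0302,"z": 0.0417},{"x": 0.0302,"z": 0.0417},{"x": 0.0302,"z": 0.0417},{"x": 0.0302,"z": 0.0417},{"x": 0.0302,"z": 0.0417},{"x": 0.0302,"z": 0.0417},{"x": 0.0302,"z": 0.0417},{"x": 0.0302,"z": 0.0417},{"x": 0.0302,"z": 0.0417},{},{}]}}

```text
invalid input
```

```bash
python3 - <<'E'
from h import *
from station import sensors,vision
s=sensors.get_state(); r=vision.get_image("wrist")
cv2.imwrite("pics/w1.png",r["image"][:,:,::-1]); print(r["mtx"],r["T_tool_cam"])
Rg=Ro.from_euler("xyz",[-90,0,YAW],degrees=True).as_matrix(); R=Rt(s)
print(s["t"],s["eef_pos"],s["eef_rot"],s["joint_positions"],s["force"])
print(R.T@(tw((85,-90,53))-s["eef_pos"]),Ro.from_matrix(R.T@Rg).as_rotvec())
E
```

```text
[[309.70691629   0.         318.38108801]
 [  0.         309.70691629 194.20639432]
 [  0.           0.           1.        ]] [[ 9.99999971e-01 -3.45224876e-05 -2.40421598e-04 -2.87348889e-01]
 [ 2.18678187e-04 -3.02828851e-01  9.53044930e-01 -1.42865338e+02]
 [-1.05708078e-04 -9.53044955e-01 -3.02828834e-01  7.80709292e+01]
 [ 0.00000000e+00  0.00000000e+00  0.00000000e+00  1.00000000e+00]]
0.1 [ 227.89521943 -527.40127993  230.52951147] [-89.98798826   0.09284771 -66.63613989] [-7.35687292e+01  1.58438779e+01  8.62876645e+01  7.33188839e-04
  7.79620763e+01 -6.93273306e+00] [ 1.43164348  0.76925943 -0.63444688]
[-221.38026214  177.9859565   464.88912122] [-1.05796213e-03 -1.07226284e+00 -1.34977853e-03]
```

View pics/w1.png

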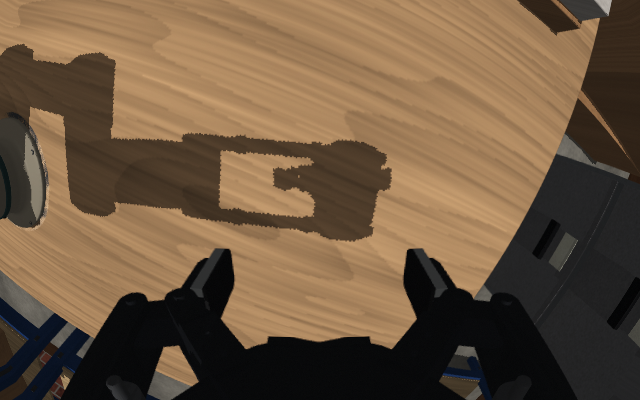

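The calls were refused and the arm hasn't moved; rows probably need all six keys.

Call:
{"method": "step_arm", "body": {"motion": [{"x": 0,"y": 0,"z": 0,"ax": 0,"ay": -0.179,"az": 0},{"x": 0,"y": 0,"z": 0,"ax": 0,"ay": -0.179,"az": 0},{"x": 0,"y": 0,"z": 0,"ax": 0,"ay": -0.179,"az": 0},{"x": 0,"y": 0,"z": 0,"ax": 0,"ay": -0.179,"az": 0},{"x": 0,"y": 0,"z": 0,"ax": 0,"ay": -0.179,"az": 0},{"x": 0,"y": 0,"z": 0,"ax": 0,"ay": -0.177,"az": 0}]}}

```text
t: 0.9
eef_pos: [227.9, -527.6, 230.9]
eef_rot: [-90.0, 0.0, -4.9]
force: [1.2, 0.6, -0.5]
finger_gap: 85.5
```

Call:
{"method": "step_arm", "body": {"motion": [{"x": 0.0302,"y": 0,"z": 0.0417,"ax": 0,"ay": 0,"az": 0},{"x": 0.0302,"y": 0,"z": 0.0417,"ax": 0,"ay": 0,"az": 0},{"x": 0.0302,"y": 0,"z": 0.0417,"ax": 0,"ay": 0,"az": 0},{"x": 0.0302,"y": 0,"z": 0.0417,"ax": 0,"ay": 0,"az": 0},{"x": 0.0302,"y": 0,"z": 0.0417,"ax": 0,"ay": 0,"az": 0},{"x": 0.0302,"y": 0,"z": 0.0417,"ax": 0,"ay": 0,"az": 0},{"x": 0.0302,"y": 0,"z": 0.0417,"ax": 0,"ay": 0,"az": 0},{"x": 0.0302,"y": 0,"z": 0.0417,"ax": 0,"ay": 0,"az": 0},{"x": 0.0302,"y": 0,"z": 0.0417,"ax": 0,"ay": 0,"az": 0},{"x": 0.0302,"y": 0,"z": 0.0417,"ax": 0,"ay": 0,"az": 0},{"x": 0,"y": 0,"z": 0,"ax": 0,"ay": 0,"az": 0},{"x": 0,"y": 0,"z": 0,"ax": 0,"ay": 0,"az": 0}]}}

```text
t: 2.4
eef_pos: [566.2, -140.1, 230.8]
eef_rot: [-90.0, 0.1, -5.2]
force: [0.4, -0.4, -0.6]
finger_gap: 85.5
```

```bash
python3 - <<'E'
from h import *
from station import sensors,vision
s=sensors.get_state(); r=vision.get_image("wrist")
Rg=Ro.from_euler("xyz",[-90,0,YAW],degrees=True).as_matrix(); R=Rt(s)
print(s["t"],s["eef_pos"],s["eef_rot"],s["joint_positions"],s["force"])
print(R.T@(tw((85,-90,53))-s["eef_pos"]),Ro.from_matrix(R.T@Rg).as_rotvec())
im=r["image"][:,:,::-1].copy()
T=r["T_tool_cam"];K=r["mtx"]
def wp(P):
    p=R.T@(P-s["eef_pos"]); c=T[:3,:3].T@(p-T[:3,3]); th=np.arctan2(np.hypot(c[0],c[1]),c[2]); ph=np.arctan2(c[1],c[0])
    return K[0,0]*th*np.array([np.cos(ph),np.sin(ph)])+K[:2,2]
for x,y,c in ((90,130,(0,0,255)),(80,120,(255,0,0))):
    t=np.linspace(-1,1,30)
    L=np.array([wp(tw(p)) for p in [(a*x,-y,80) for a in t]+[(x,a*y,80) for a in t]])
    cv2.polylines(im,[np.round(L).astype(int)],False,c,1)
cv2.imwrite("pics/w2.png",im)
E
```

```text
2.4 [ 566.16511417 -140.07831311  230.81610874] [-9.00290217e+01  8.51257408e-02 -5.17115071e+00] [-2.06987567e+01  1.65784619e+01  8.51886945e+01 -5.18263708e-02
  7.83070979e+01 -1.55170913e+01] [ 0.41012418 -0.44625165 -0.5697339 ]
[  0.8406392  177.81472964   0.68941142] [ 0.0005069   0.00050389 -0.0014856 ]
```

View pics/w2.png

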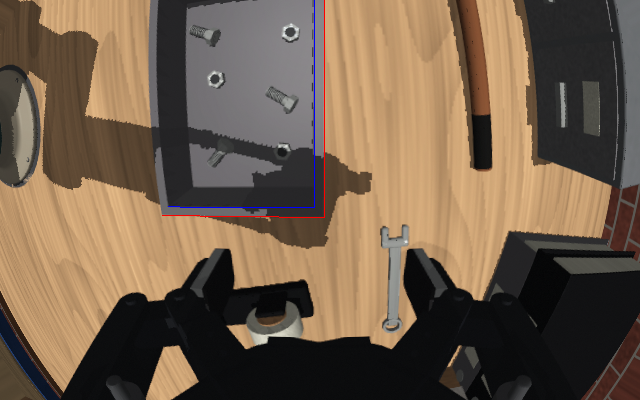

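The wrist view confirms the rim pose: the overlay sits on the far and right rim edges at about (320,215). The jaws straddle the far wall. Descending.

Call:
{"method": "step_arm", "body": {"motion": [{"x": 0.001,"y": 0.03,"z": 0,"ax": 0,"ay": 0,"az": 0},{"x": 0,"y": 0.03,"z": 0,"ax": 0,"ay": 0,"az": 0},{"x": 0,"y": 0.03,"z": 0,"ax": 0,"ay": 0,"az": 0},{"x": 0,"y": 0.03,"z": 0,"ax": 0,"ay": 0,"az": 0},{"x": 0,"y": 0.02,"z": 0,"ax": 0,"ay": 0,"az": 0},{"x": 0,"y": 0.02,"z": 0,"ax": 0,"ay": 0,"az": 0},{"x": 0,"y": 0.01,"z": 0,"ax": 0,"ay": 0,"az": 0},{"x": 0,"y": 0.008,"z": 0,"ax": 0,"ay": 0,"az": 0},{"x": 0,"y": 0,"z": 0,"ax": 0,"ay": 0,"az": 0},{"x": 0,"y": 0,"z": 0,"ax": 0,"ay": 0,"az": 0}]}}

```text
t: 3.7
eef_pos: [568.1, -140.4, 54.0]
eef_rot: [-90.0, -0.1, -5.2]
force: [0.9, 0.9, -0.5]
finger_gap: 85.4
```

```bash
python3 - <<'E'
from h import *
from station import sensors,vision
s=sensors.get_state(); r=vision.get_image("wrist")
cv2.imwrite("pics/w3.png",r["image"][:,:,::-1]); print(s["eef_pos"],s["force"])
E
```

```text
[ 568.14818973 -140.41308762   53.95204521] [ 0.92893525  0.9095277  -0.4882762 ]
```

View pics/w3.png

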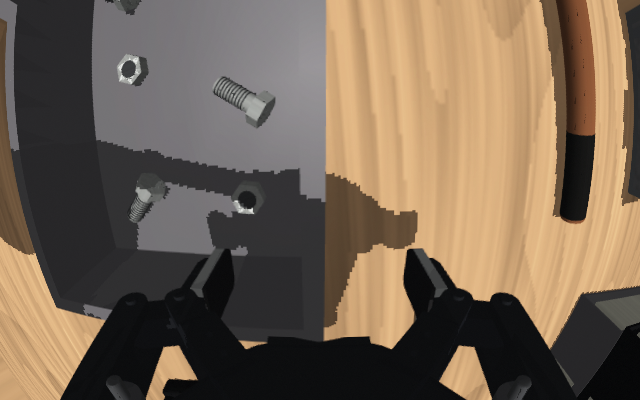

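The wall at about (320,250) is centred between the jaws. Closing.

Call:
{"method": "step_arm", "body": {"motion": [{"x": 0,"y": 0,"z": 0,"ax": 0,"ay": 0,"az": 0},{"x": 0,"y": 0,"z": 0,"ax": 0,"ay": 0,"az": 0},{"x": 0,"y": 0,"z": 0,"ax": 0,"ay": 0,"az": 0},{"x": 0,"y": 0,"z": 0,"ax": 0,"ay": 0,"az": 0},{"x": 0,"y": 0,"z": 0,"ax": 0,"ay": 0,"az": 0},{"x": 0,"y": 0,"z": 0,"ax": 0,"ay": 0,"az": 0},{"x": 0,"y": 0,"z": 0,"ax": 0,"ay": 0,"az": 0},{"x": 0,"y": 0,"z": 0,"ax": 0,"ay": 0,"az": 0}], "fingers": 1}}

```text
t: 4.75
eef_pos: [567.6, -140.2, 53.4]
eef_rot: [-90.0, 0.0, -5.2]
force: [-0.6, 0.6, 2.1]
finger_gap: 8.6
```

```bash
cat > plan.py <<'E'
from h import *
from station import sensors
# tilt plan: total deg TH about pivot, n rows; axis horizontal in tote frame: downhill dir (-wx,+wy)
def rows(s,TH,n,wx,wy,pivot,dz=0):
    R=Rt(s); p=np.array(s["eef_pos"])
    dn=RT@np.array([-wx,wy,0]); dn/=np.linalg.norm(dn)
    ax=np.cross([0,0,1],dn)   # rotation z-> dn
    out=[]
    w=R.T@ax*np.deg2rad(TH)/n
    for k in range(n):
        Q=Ro.from_rotvec(ax*np.deg2rad(TH)/n).as_matrix()
        p2=pivot+Q@(p-pivot); R2=Q@R
        out.append(np.r_[R.T@(p2-p)/1000,w]); p,R=p2,R2
    return np.array(out),p,R
E
python3 - <<'E'
from plan import *
s=sensors.get_state(); print(s["t"],s["eef_pos"],s["eef_rot"],s["force"],s["ft_torque"],s["finger_gap"])
np.set_printoptions(precision=4,suppress=True)
o,p,R=rows(s,40,16,1,1.1,tw((-84,124,0)))
print(o[[0,1,7,15]],p,R)
E
```

```text
4.75 [ 567.61307096 -140.18233237   53.41033688] [-9.00094560e+01  5.27290362e-03 -5.20426734e+00] [-0.59758386  0.58045233  2.09311944] [0.03724174 0.19936091 0.12252031] 8.610697479210812
[[-0.0017 -0.0119  0.0019 -0.0323  0.     -0.0294]
 [-0.0017 -0.0119  0.0019 -0.0323  0.     -0.0294]
 [-0.0017 -0.0119  0.0019 -0.0323  0.     -0.0294]
 [-0.0017 -0.0119  0.0019 -0.0323  0.     -0.0294]] [508.4074 -61.8237 216.422 ] [[ 0.901   0.3874  0.1951]
 [ 0.0348 -0.513   0.8577]
 [ 0.4324 -0.766  -0.4757]]
```

Gripped (gap 8.6 mm). I'll start with 10° of tilt about the near-left bottom corner, then check.

Call:
{"method": "step_arm", "body": {"motion": [{"x": -0.0009,"y": -0.006,"z": 0.0009,"ax": -0.0162,"ay": 0,"az": -0.0147},{"x": -0.0008,"y": -0.006,"z": 0.001,"ax": -0.0162,"ay": 0,"az": -0.0147},{"x": -0.0009,"y": -0.006,"z": 0.0009,"ax": -0.0162,"ay": 0,"az": -0.0147},{"x": -0.0008,"y": -0.0059,"z": 0.001,"ax": -0.0162,"ay": 0,"az": -0.0147},{"x": -0.0009,"y": -0.006,"z": 0.0009,"ax": -0.0162,"ay": 0,"az": -0.0147},{"x": -0.0008,"y": -0.006,"z": 0.001,"ax": -0.0161,"ay": 0,"az": -0.0147},{"x": -0.0009,"y": -0.0059,"z": 0.0009,"ax": -0.0161,"ay": 0,"az": -0.0147},{"x": -0.0008,"y": -0.0059,"z": 0.001,"ax": -0.0161,"ay": 0,"az": -0.0147},{"x": 0,"y": 0,"z": 0,"ax": 0,"ay": 0,"az": 0}]}}

```text
t: 5.88
eef_pos: [559.1, -128.5, 100.4]
eef_rot: [-97.5, -6.7, -4.7]
force: [-0.3, 0.0, -3.2]
finger_gap: 8.7
```

```bash
cat > chk.py <<'E'
from plan import *
from station import vision
import sys
n=sys.argv[1]; s=sensors.get_state()
np.set_printoptions(precision=4,suppress=True)
for k in ("t","eef_pos","eef_rot","joint_positions","force","ft_torque","finger_gap"): print(k,np.array(s[k]))
# tote pose assumed rigid in the grip: tool->tote from grasp
R0=Ro.from_euler("xyz",[-90,0,YAW],degrees=True).as_matrix(); P0=np.array([567.6,-140.2,53.4])
R=Rt(s); p=np.array(s["eef_pos"])
M=R@R0.T
def T(q): return p+M@(tw(q)-P0)
print("tilt",np.rad2deg(np.arccos((M@RT)[2,2])),"g in tote",-(M@RT)[2],"pivot now",T((-84,124,0)),"want",tw((-84,124,0)))
ims=[]
for c,h in (("top",260),("scene",260)):
    r=vision.get_image(c); cv2.imwrite(f"pics/full_{c}{n}.png",r["image"][:,:,::-1])
    im=cv2.resize(r["image"][:,:,::-1],None,fx=3,fy=3,interpolation=cv2.INTER_CUBIC)
    for P in ([(-90,-130,80),(90,-130,80),(90,130,80),(-90,130,80)],[(-84,-124,0),(84,-124,0),(84,124,0),(-84,124,0)]):
        cv2.polylines(im,[np.round(proj(r,[T(q) for q in P])*3+1).astype(int)],True,(0,0,255) if P[0][2] else (0,255,0),1)
    u,v=(proj(r,T((-20,20,60)))[0]*3).astype(int)
    ims.append(im[max(0,v-220):max(0,v-220)+440,u-200:u+200])
cv2.imwrite(f"pics/c{n}.png",np.hstack(ims))
E
python3 chk.py 1
```

```text
t 5.875
eef_pos [ 559.129  -128.4981  100.4292]
eef_rot [-97.4545  -6.7461  -4.7389]
joint_positions [-16.0785  18.2914 103.8789  -7.8235  50.0181  -6.2773]
force [-0.2817  0.0358 -3.1808]
ft_torque [0.083  0.0837 0.0559]
finger_gap 8.699847948403582
tilt 10.040981487614845 g in tote [-0.1175  0.1288 -0.9847] pivot now [417.4819  89.7994   0.2454] want [417.8842  88.9028   0.    ]
```

View pics/c1.png

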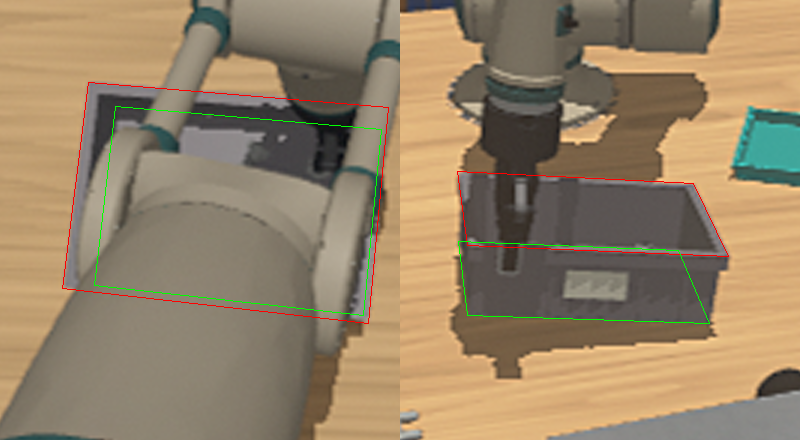

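The tote follows the tool rigidly with the corner at its place (the overlay matches in both views). Tilting 20° more.

```bash
python3 - <<'E'
from plan import *
np.set_printoptions(precision=4,suppress=True)
s=sensors.get_state(); s["eef_pos"]=np.array(s["eef_pos"])
o,p,R=rows(s,19,11,1,1.1,tw((-84,124,0))); print(o[[0,5,10]],p)
E
```

```text
[[-0.0012 -0.0082  0.0013 -0.0223  0.     -0.0203]
 [-0.0012 -0.0082  0.0013 -0.0223  0.     -0.0203]
 [-0.0012 -0.0082  0.0013 -0.0223  0.     -0.0203]] [531.088  -91.5861 178.7578]
```

Call:
{"method": "step_arm", "body": {"motion": [{"x": -0.0012,"y": -0.0082,"z": 0.0013,"ax": -0.0223,"ay": 0,"az": -0.0203},{"x": -0.0012,"y": -0.0082,"z": 0.0013,"ax": -0.0223,"ay": 0,"az": -0.0203},{"x": -0.0012,"y": -0.0082,"z": 0.0013,"ax": -0.0223,"ay": 0,"az": -0.0203},{"x": -0.0012,"y": -0.0082,"z": 0.0013,"ax": -0.0223,"ay": 0,"az": -0.0203},{"x": -0.0012,"y": -0.0082,"z": 0.0013,"ax": -0.0223,"ay": 0,"az": -0.0203},{"x": -0.0012,"y": -0.0082,"z": 0.0013,"ax": -0.0223,"ay": 0,"az": -0.0203},{"x": -0.0012,"y": -0.0082,"z": 0.0013,"ax": -0.0223,"ay": 0,"az": -0.0203},{"x": -0.0012,"y": -0.0082,"z": 0.0013,"ax": -0.0223,"ay": 0,"az": -0.0203},{"x": -0.0012,"y": -0.0082,"z": 0.0013,"ax": -0.0223,"ay": 0,"az": -0.0203},{"x": -0.0012,"y": -0.0082,"z": 0.0013,"ax": -0.0223,"ay": 0,"az": -0.0203},{"x": -0.0012,"y": -0.0082,"z": 0.0013,"ax": -0.0223,"ay": 0,"az": -0.0203},{"x": 0,"y": 0,"z": 0,"ax": 0,"ay": 0,"az": 0}]}}

```text
t: 7.48
eef_pos: [530.3, -90.6, 179.4]
eef_rot: [-112.3, -19.1, -1.3]
force: [-0.6, -0.2, -3.3]
finger_gap: 8.9
```

```bash
python3 chk.py 2
```

```text
t 7.475
eef_pos [530.3059 -90.5766 179.3742]
eef_rot [-112.3036  -19.1116   -1.3299]
joint_positions [ -2.5966   7.8265 112.1322 -31.7649  45.0738  22.328 ]
force [-0.5507 -0.2406 -3.2765]
ft_torque [0.2517 0.2776 0.0451]
finger_gap 8.926784190604977
tilt 29.050480819178674 g in tote [-0.3274  0.3586 -0.8742] pivot now [416.8135  90.3765   0.126 ] want [417.8842  88.9028   0.    ]
```

View pics/c2.png

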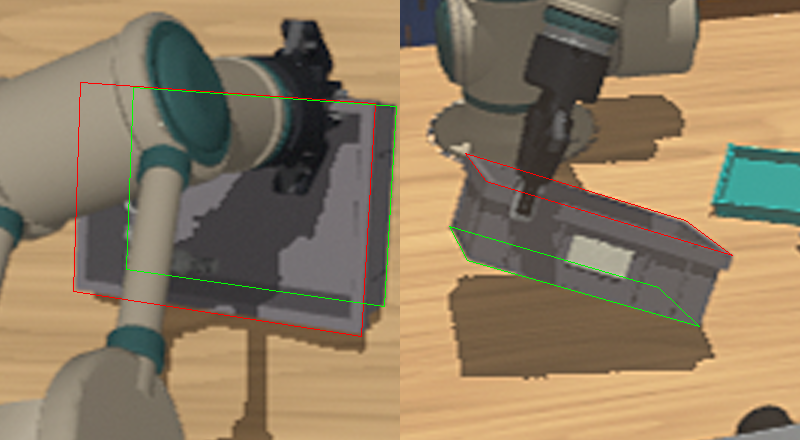

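Call:
{"method": "step_arm", "body": {"motion": [{"x": -0.0012,"y": -0.0082,"z": 0.0013,"ax": -0.0223,"ay": 0,"az": -0.0203},{"x": -0.0012,"y": -0.0082,"z": 0.0013,"ax": -0.0223,"ay": 0,"az": -0.0203},{"x": -0.0012,"y": -0.0082,"z": 0.0013,"ax": -0.0223,"ay": 0,"az": -0.0203},{"x": -0.0012,"y": -0.0082,"z": 0.0013,"ax": -0.0223,"ay": 0,"az": -0.0203},{"x": -0.0012,"y": -0.0082,"z": 0.0013,"ax": -0.0223,"ay": 0,"az": -0.0203},{"x": -0.0012,"y": -0.0082,"z": 0.0013,"ax": -0.0223,"ay": 0,"az": -0.0203},{"x": 0,"y": 0,"z": 0,"ax": 0,"ay": 0,"az": 0},{"x": 0,"y": 0,"z": 0,"ax": 0,"ay": 0,"az": 0},{"x": 0,"y": 0,"z": 0,"ax": 0,"ay": 0,"az": 0},{"x": 0,"y": 0,"z": 0,"ax": 0,"ay": 0,"az": 0}]}}

```text
t: 8.82
eef_pos: [509.4, -63.3, 214.0]
eef_rot: [-121.2, -25.3, 1.9]
force: [-0.7, 0.7, -3.4]
finger_gap: 8.8
```

```bash
python3 chk.py 3; python3 - <<'E'
from station import vision; import cv2
cv2.imwrite("pics/w4.png",vision.get_image("wrist")["image"][:,:,::-1])
E
```

```text
t 8.825
eef_pos [509.3822 -63.3012 213.9932]
eef_rot [-121.2448  -25.2842    1.9224]
joint_positions [  7.8679   4.8405 116.1295 -47.7147  48.4591  42.5567]
force [-0.7172  0.6995 -3.3972]
ft_torque [ 0.4421  0.22   -0.0349]
finger_gap 8.784542519505397
tilt 39.37106510134125 g in tote [-0.4271  0.469  -0.7731] pivot now [417.6546  89.4757  -0.4823] want [417.8842  88.9028   0.    ]
```

View pics/c3.png

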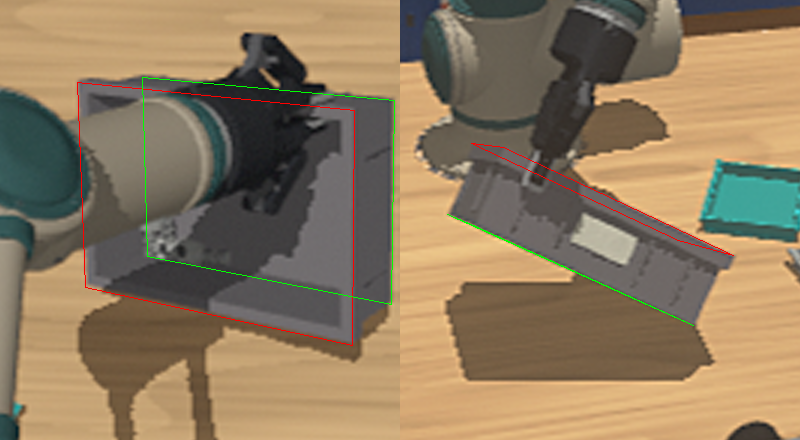

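View pics/w4.png

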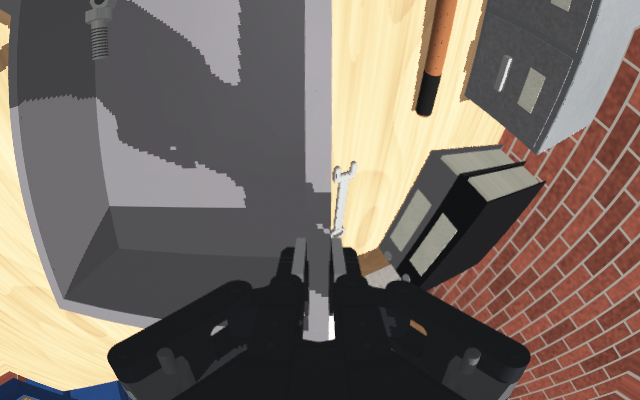

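At 39° no part is loose outside the tote. A bolt shows in the wrist view at (98,25), and parts in the top crop around (150–230,225–260). I'll map both to tote coordinates.

```bash
cat > loc.py <<'E'
from plan import *
from station import vision
import sys
s=sensors.get_state()
R0=Ro.from_euler("xyz",[-90,0,YAW],degrees=True).as_matrix(); P0=np.array([567.6,-140.2,53.4])
R=Rt(s); p=np.array(s["eef_pos"]); M=R@R0.T
def T(q): return p+M@(tw(q)-P0)
O=T((0,0,0)); B=M@RT
def hit(c,d,h=11):
    c=B.T@(c-O); d=B.T@d; q=c+d*(h-c[2])/d[2]; return q, np.linalg.norm(q-np.array([-80,120,4]))
w=vision.get_image("wrist"); t=vision.get_image("top"); n=sys.argv[1]
def wray(uv):
    v=(np.array(uv)-w["mtx"][:2,2])/w["mtx"][0,0]; th=np.hypot(*v); a=np.r_[np.sin(th)*v/th,np.cos(th)]
    C=w["T_tool_cam"]; return p+R@C[:3,3], R@C[:3,:3]@a
def tray(uv):
    E=t["extrinsics"];r=E[:3,:3]; return -r.T@E[:3,3], r.T@np.linalg.inv(t["mtx"])@np.r_[uv,1.]
u,v=(proj(t,T((-40,60,5)))[0]).astype(int); x0,y0=u-50,v-40
im=cv2.resize(t["image"][y0:y0+80,x0:x0+100,::-1],None,fx=7,fy=7,interpolation=cv2.INTER_CUBIC)
# 10 cm circle on floor
L=[];a=np.linspace(0,np.pi/2,30)
for k in a: L.append(proj(t,T((-80+100*np.sin(k),120-100*np.cos(k),4)))[0])
cv2.polylines(im,[np.round((np.array(L)-[x0,y0]+.5)*7).astype(int)],False,(0,0,255),1)
L=proj(t,[T((-80,-120,4)),T((-80,120,4)),T((80,120,4))]);cv2.polylines(im,[np.round((L-[x0,y0]+.5)*7).astype(int)],False,(0,255,0),1)
cv2.imwrite(f"pics/loc{n}.png",im); cv2.imwrite(f"pics/lw{n}.png",w["image"][:,:,::-1])
print("x0 y0",x0,y0)
E
python3 - 4 <<'E'
exec(open("loc.py").read())
for uv in ((98,10),(98,25),(99,50)): print(uv,hit(*wray(uv)))
E
```

```text
x0 y0 242 185
(98, 10) (array([-70.06241247,  65.72003331,  11.        ]), np.float64(55.62436902751935))
(98, 25) (array([-69.13741683,  53.79775648,  11.        ]), np.float64(67.45170687527317))
(99, 50) (array([-67.35510903,  34.53959683,  11.        ]), np.float64(86.67395097216351))
```

View pics/loc4.png

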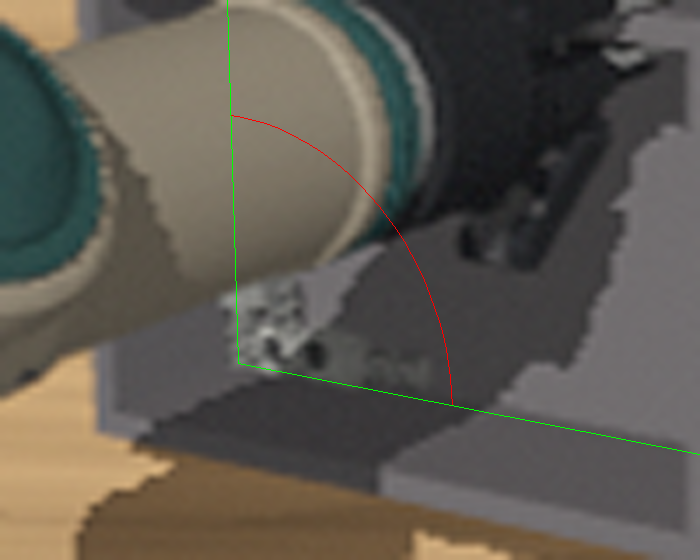

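```bash
python3 - <<'E'
import cv2,numpy as np
im=cv2.imread("pics/full_top3.png")[218:250,268:310]
g=np.clip((im/255.)**0.6*1.15*255,0,255).astype(np.uint8)
cv2.imwrite("pics/cl.png",cv2.resize(g,None,fx=17,fy=17,interpolation=cv2.INTER_LANCZOS4))
im=cv2.imread("pics/full_scene3.png")[120:240,250:400]
cv2.imwrite("pics/cs.png",cv2.resize(im,None,fx=5,fy=5,interpolation=cv2.INTER_CUBIC))
E
```

```text
(no output)
```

View pics/cl.png

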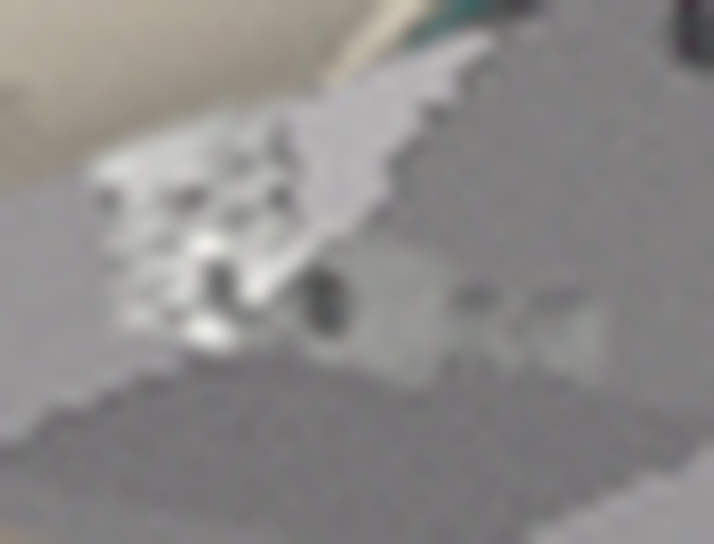

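View pics/cs.png

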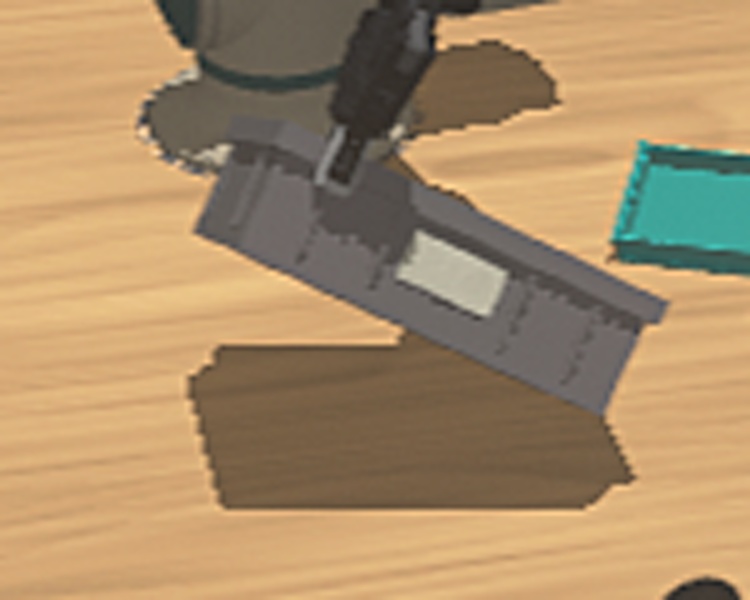

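The top view shows parts packed in the corner, plus one bolt lying along the near wall with its end at about 88 mm. The strip along the left wall is hidden by the arm. I'll add about 6° of tilt toward the near wall to settle the parts and change the view.

```bash
python3 - <<'E'
from plan import *
np.set_printoptions(precision=4,suppress=True)
s=sensors.get_state()
o,p,R=rows(s,6,4,1,0.1,tw((-84,124,0))); print(o,p)
print((R@Ro.from_euler("xyz",[-90,0,YAW],degrees=True).as_matrix().T@RT)[2])
E
```

```text
[[-0.0037 -0.005  -0.0016 -0.0053  0.0111 -0.0231]
 [-0.0037 -0.005  -0.0016 -0.0053  0.0111 -0.0231]
 [-0.0037 -0.005  -0.0016 -0.0053  0.0111 -0.0231]
 [-0.0037 -0.005  -0.0016 -0.0053  0.0111 -0.0231]] [486.6929 -58.7763 225.3411]
[ 0.517  -0.464   0.7193]
```

Call:
{"method": "step_arm", "body": {"motion": [{"x": -0.0037,"y": -0.005,"z": -0.0016,"ax": -0.0053,"ay": 0.0111,"az": -0.0231},{"x": -0.0037,"y": -0.005,"z": -0.0016,"ax": -0.0053,"ay": 0.0111,"az": -0.0231},{"x": -0.0037,"y": -0.005,"z": -0.0016,"ax": -0.0053,"ay": 0.0111,"az": -0.0231},{"x": -0.0037,"y": -0.005,"z": -0.0016,"ax": -0.0053,"ay": 0.0111,"az": -0.0231},{"x": 0,"y": 0,"z": 0,"ax": 0,"ay": 0,"az": 0},{"x": 0,"y": 0,"z": 0,"ax": 0,"ay": 0,"az": 0},{"x": 0,"y": 0,"z": 0,"ax": 0,"ay": 0,"az": 0},{"x": 0,"y": 0,"z": 0,"ax": 0,"ay": 0,"az": 0}]}}

```text
t: 10.07
eef_pos: [486.8, -58.9, 225.3]
eef_rot: [-122.8, -31.1, 2.7]
force: [0.0, 0.8, -4.1]
finger_gap: 8.9
```

```bash
python3 chk.py 5; python3 loc.py 5
```

```text
t 10.075
eef_pos [486.7575 -58.9345 225.2805]
eef_rot [-122.8425  -31.1064    2.7033]
joint_positions [ 10.7141   1.5351 121.2479 -55.35    46.5817  53.399 ]
force [ 0.0044  0.7849 -4.0713]
ft_torque [ 0.2963  0.4559 -0.0044]
finger_gap 8.86944987409284
tilt 43.99863273646973 g in tote [-0.5166  0.4643 -0.7194] pivot now [417.5537  89.2975  -0.5349] want [417.8842  88.9028   0.    ]
x0 y0 242 187
```

View pics/c5.png

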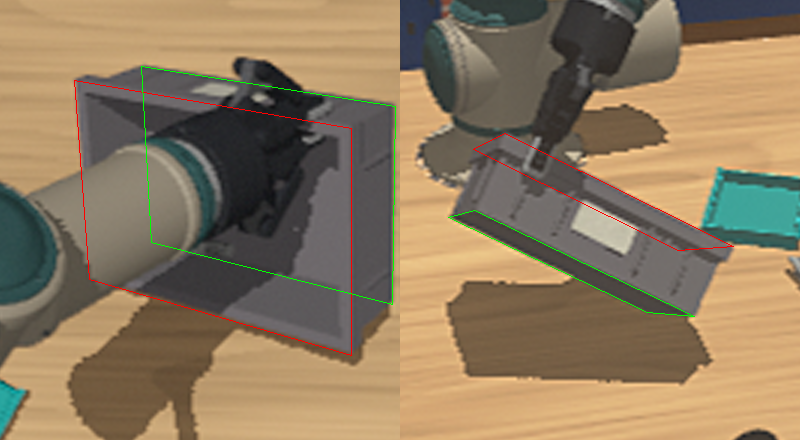

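View pics/loc5.png

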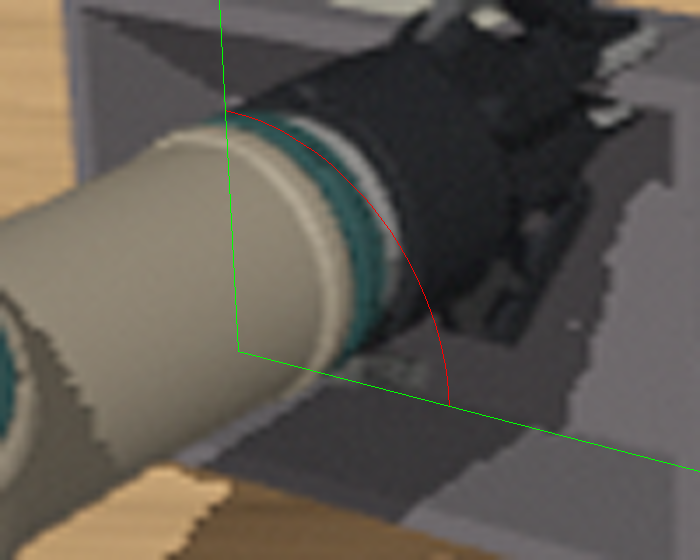

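View pics/lw5.png

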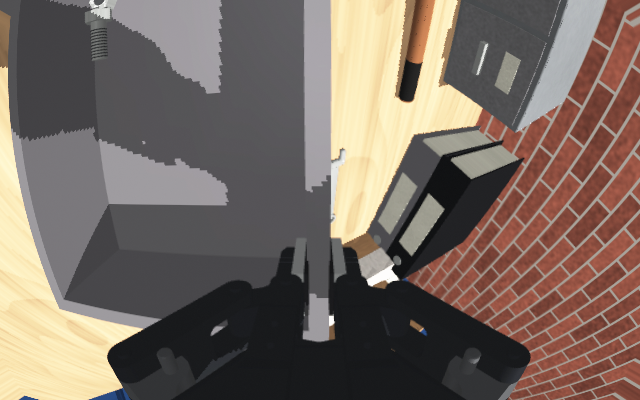

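The newly visible far-left interior is empty. All parts seen lie inside the 10 cm arc. Next I'll probe that the corner is really on the desk by lowering in 1 mm steps and watching the force.

```bash
python3 - <<'E'
from plan import *
R=Rt(sensors.get_state()); print(R.T@np.array([0,0,-1.]))
E
```

```text
[-0.51683283  0.71927705  0.464246  ]
```

Call:
{"method": "step_arm", "body": {"motion": [{"x": -0.0005,"y": 0.0007,"z": 0.0005,"ax": 0,"ay": 0,"az": 0},{"x": 0,"y": 0,"z": 0,"ax": 0,"ay": 0,"az": 0},{"x": 0,"y": 0,"z": 0,"ax": 0,"ay": 0,"az": 0},{"x": 0,"y": 0,"z": 0,"ax": 0,"ay": 0,"az": 0}]}}

```text
t: 10.78
eef_pos: [486.8, -58.9, 224.7]
eef_rot: [-122.9, -31.2, 2.7]
force: [0.3, -1.6, -1.2]
finger_gap: 8.6
```

Call:
{"method": "step_arm", "body": {"motion": [{"x": -0.0005,"y": 0.0007,"z": 0.0005,"ax": 0,"ay": 0,"az": 0},{"x": 0,"y": 0,"z": 0,"ax": 0,"ay": 0,"az": 0},{"x": 0,"y": 0,"z": 0,"ax": 0,"ay": 0,"az": 0},{"x": 0,"y": 0,"z": 0,"ax": 0,"ay": 0,"az": 0}]}}

```text
t: 11.28
eef_pos: [486.9, -58.8, 223.8]
eef_rot: [-122.9, -31.2, 2.7]
force: [0.3, -2.0, 2.5]
finger_gap: 9.1
```

Force rose about 3 N per mm, so the corner is firmly on the desk with about 6 N on it. Final look.

```bash
python3 chk.py 6; python3 - 6 <<'E'
exec(open("loc.py").read())
for uv in ((98,5),(99,25),(100,58)): print(uv,hit(*wray(uv)))
E
```

```text
t 11.275
eef_pos [486.8947 -58.8097 223.8138]
eef_rot [-122.86    -31.1695    2.7305]
joint_positions [ 10.7419   1.6526 121.4264 -55.6547  46.397   53.8203]
force [ 0.2761 -2.031   2.4966]
ft_torque [-0.152   0.029  -0.0274]
finger_gap 9.085991804718764
tilt 44.049710771561266 g in tote [-0.5176  0.4643 -0.7187] pivot now [417.8951  89.3533  -2.1093] want [417.8842  88.9028   0.    ]
x0 y0 242 187
(98, 5) (array([-70.41639606,  69.79171154,  11.        ]), np.float64(51.59183747970263))
(99, 25) (array([-68.10384106,  53.5547847 ,  11.        ]), np.float64(67.86372546407092))
(100, 58) (array([-66.27917126,  28.4302332 ,  11.        ]), np.float64(92.85625091007957))
```

View pics/full_top6.png

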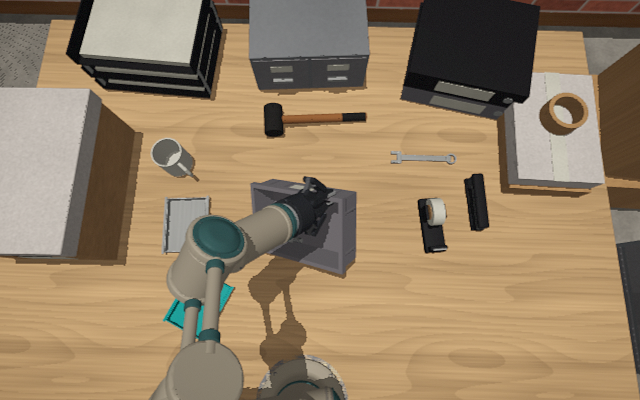

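View pics/full_scene6.png

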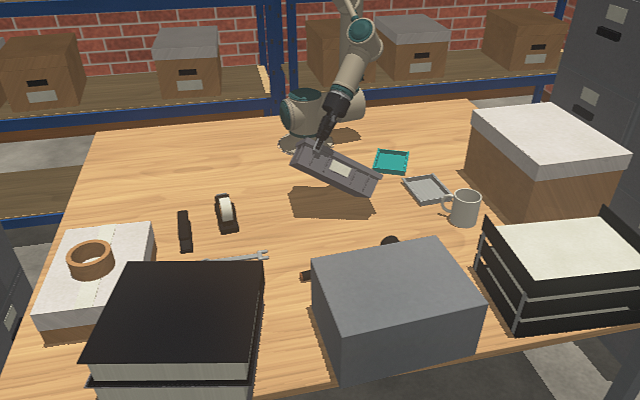

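View pics/lw6.png

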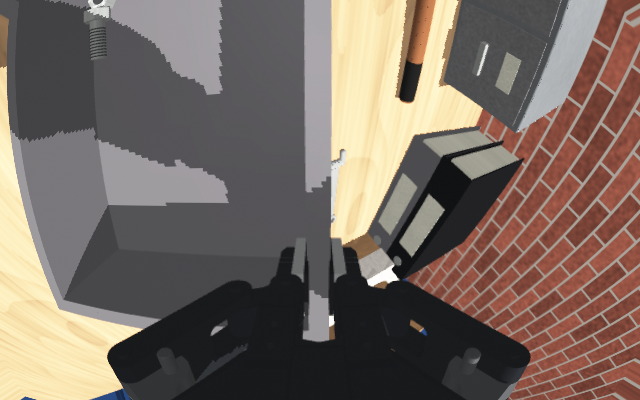

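The views show all other objects where they were and nothing spilled. The outermost bolt's shank end, at (100,58) in the wrist view, is about 93 mm from the corner and its middle about 70 mm. Handing in.

```bash
python3 -c "
from station import job,sensors
s=sensors.get_state();print(s['t'],s['force'],s['finger_gap']);print(job.hand_in())"
```

```text
11.475 [-0.10311161 -2.61722724  3.04894305] 8.65710528795435
the job is handed in; nothing more can be done
None
```

I gripped the tote by its far rim near the right end and tipped it about 44° onto its near-left corner, the tray side. I handed the job in at 11.5 s, still gripping and holding the tilt.

**Final checks:**
- **Corner:** it is down on the desk, since lowering the tool raised the force by about 3 N per mm and the corner now carries roughly 6–7 N.
- **Grip:** the jaws still hold the rim, with a gap of about 9 mm.
- **Parts:** every part I could see lies inside the 10 cm arc. The outermost bolt's middle is about 70 mm from the corner and its shank end about 93 mm.
- **Surroundings:** nothing spilled, and the other things on the desk look unmoved.

**Not confirmed:**
- **Part count:** the arm hides the corner pile from the top camera in the final pose, so I could not count all six parts one by one. The rest of the interior I could see is empty.
- **Tote overlay:** after the last press down, the drawn tote outline puts the corner at z = -2.1 mm. I take that as give in the grip or arm plus camera calibration error.

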